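# Turn the index plate to the lock bolt and bolt it

## Task

On the grey indexing fixture, turn the aluminium index plate, by gently pushing the lugs on its edge, until the red-marked notch faces the lock bolt. Then slide the bolt by its black handle home into the notch and on until it clamps the plate hard up against the hidden back stop, press there for a moment with about 18 N, and let go, leaving the bolt in the notch. Do not push anything harder than 25 N or lift the plate out, and leave the jar, the brush cup and the dish alone.

Things in the scene. Friction and masses are not known exactly. Their poses are not given: they have to be found in the camera images.
- fixture: grey base fixed to the bench, 150 x 150 x 20 mm high, with a shallow slot (the nest) in its top under the plate. Origin: centre of its underside. On its -y side a 56 mm wide arm, equally high, reaches to y = -179 mm and carries the lock bolt. Two yellow lines on the arm mark the bolt's line, the fixture's own -y half axis. A back stop hidden under the plate ends the plate's travel to +y
- plate: loose aluminium index plate, 0.3 to 0.5 kg, turns with friction, stays where left. Its hub has 1 mm play, but a firm push (below 12 N) on the bolt also moves it along the fixture's +y, against a friction shoe, by 1 to 13 mm to the back stop (varies, unseen). Origin: on its axis, 10 mm above the bench. Disc 96 mm diameter, 20 to 38 mm above the bench. Six such high lugs to 69 mm radius, notch at +x
- notch (a point): where the bolt nose's centre lies when home: on the plate's x axis, 55 mm from the plate's axis, 28 mm above the bench; x points out of the notch's mouth. The notch lies between two red-striped jaws 10 mm wide (together about 40 mm), is 17.5 mm wide here, 19.5 mm at its round-cornered mouth 69 mm out; its floor is the disc's rim
- lug (a point): tip region of the plain lug at 180 degrees, opposite the notch: 60 mm from the plate's axis, 29 mm above the bench. Five plain lugs are like it, at 60, 120, 180, 240, 300 degrees: 14 mm wide, 18 mm high, round-tipped, pushed from either side by shut fingers between them just above the base's top (20 mm above the bench). A push of a few newtons turns the plate
- bolt: lock bolt, round nose of 14 mm diameter, sliding along the fixture's +y towards the plate. Origin: nose centre, 28 mm above the bench, axes as the fixture's; drawn back it is at fixture y = -88 to -80 mm. 2 N moves it; it stays where left. In the notch it bears on the disc's rim and moves the plate to the back stop. The nose turns the plate a bit if the notch is under 5 mm off
- bolt_handle (a point): half-way up the bolt's black upright grip (18 mm diameter, 22 mm high, 44 to 66 mm above the bench, on a 12 mm stem), 45 mm behind the nose's centre. Push it from behind, the side away from the plate. Beside it two dark guide rails, 36 mm high above the bench, line the bolt (fixture y -105 to -165 mm, |x| up to 21 mm); the bolt's top is 34 mm above the bench
- jar: bystander: orange jar with a blue cap, 60 mm diameter, 85 mm high; origin at the centre of its underside
- brush_cup: bystander: red cup of brushes, 76 mm diameter at the rim, 95 mm high, brushes to 180 mm; origin at the centre of its underside
- dish: bystander: white ceramic dish, 90 mm diameter, 26 mm high; origin at the centre of its underside

How it is judged:
On the way, in this order (a step that is already met when the one before it is completed fails the run):
1. the plate is turned so that the notch faces the bolt (within 8 mm of the bolt's line) (x of notch in the frame of bolt between -0.008 and 0.008 m and horizontal distance between notch and bolt below 0.06 m), for 0.2 s.
2. the bolt is home in the notch and presses the plate against the back stop with at least 11 N for 0.1 s (horizontal distance between notch and bolt below 0.003 m and contact force between bolt and plate above 11 N), for 0.1 s.
At the end, for the whole second after the job is handed in: The bolt's nose centre lies within 3 mm of its home point in the notch, the plate lies flat in its nest (axis within 17 mm of the fixture's, tilt under 0.03 rad, raised less than 3 mm), and plate and bolt are at rest (horizontal distance between notch and bolt below 0.003 m and horizontal distance between plate and fixture below 0.017 m and angle between plate's own z axis and vertical below 0.03 rad and height (world z) of plate below 0.013 m and linear speed of each of plate, bolt below 0.01 m/s); the robot touches nothing.
It fails at once if plate pushed with more than 25 N (contact force between any of the arm, the fingers and plate above 25 N).
It fails at once if bolt pushed with more than 25 N (contact force between any of the fingers, the arm and bolt above 25 N).
It fails at once if plate lifted out of its nest (height (world z) of plate above 0.018 m or angle between plate's own z axis and vertical above 0.15 rad).
It fails at once if a bystander moved by more than 15 mm (distance of any of jar, brush_cup, dish from where it was at the start of the episode above 0.015 m).
It also fails if it takes over 72 s, if anything falls off the work surface, if the arm or the gripper's body presses on something with over 40 N, if the wrist force passes 120 N, or if a joint passes its speed limit or range.

## Robot

A 6-joint arm with a two-finger parallel gripper is mounted at the origin on the work surface. World frame = base frame: x ahead of the robot, y to its left, z up, the work surface at z = 0. Lengths are in m, angles in rad, forces in N, time in s.
With the tool pointing down it reaches from about 0.375 to 0.975 m from the base axis. Payload 3.8 kg.
Tool frame: the origin (TCP) lies on the centre line of the jaws, within the pads' length; the fingertips stand 17 mm ahead of it and the grasp point (between the pads) lies 2 mm behind it (bot.tip_extent is the distance from the TCP to the fingertips, in m); z points along the fingers, y is the line along which they close (so a half turn about z gives the same grasp; the last joint's range is limited). The gripper opens to 85 mm and grips with 20 to 120 N. Pads are 22 mm wide; open, the fingers measure 114 mm over their backs; the gripper's body (76 mm by 85 mm) begins 54 mm behind the grasp point. The pads swing forward as they close: fully open they stand 13 mm farther back than shut.
Start: joints at [1.208, 0.264, 1.604, -0, 1.274, -0.037], TCP at [0.216, 0.639, 0.248] pointing down, gripper open.
Joint ranges: [-2.63, 2.63], [-0.94, 2.18], [0.31, 2.57], [-1.31, 4.45], [0, 2.66], [-2.55, 2.55]. Speed limits (rad/s): [2.57, 2.57, 3.14, 3.14, 3.14, 3.14].

## Interface

Orientations are given as a rotation vector (axis times angle).
In Python, from workcell import readout, read_camera, finish_job, bot gives the robot as it stands.
- The arm moves only by the tool jog_arm, never from a script. Its argument "deltas" is one flat list of numbers, 7 for each row, row after row: the shift along the tool's x, y, z in m, then the turn, a rotation vector about the tool's x, y, z in degrees, then the gripper command: -1 is shut, 1 is fully open, values between are in proportion. A call has 1 to 8 rows; each row is the pose to reach, as a shift and turn from the pose commanded when the call began, along the tool's axes at that moment; what a row does not reach only later rows make up. A row lasts 1/10 s, in which the tool goes at most 50 mm and 8.59 degrees, less where a joint would pass 70% of its speed; a pose out of reach is approached as far as the arm can. A call with a gripper value outside its range is refused whole. The fingers move at their own pace and stop on an object; "squeeze" is the grip in N (left out, the last holds). Time passes only in rows, so rows that repeat a pose let the fingers close. It gives the time, the measured TCP pose, the force, the opening and the grip force at its end, in the units of the state.
- readout.read_state(): the state, without advancing time (a new reading comes with each control period).
- read_camera(name): name is "side" or "top" or "wrist"; returns a dict with "color" (420x560x3 uint8, blue, green, red), "fx", "fy", "cx", "cy" (pixels), "dist" ([k1, k2, p1, p2, k3] as OpenCV has them; the pictures are not rectified), "origin" and "attitude" of the camera in the world. Camera axes: x right, y down, z forward; pixel columns grow to the right and rows downward; lengths in m; the calibration is good to about 2 mm. A picture is of the moment at which its call begins. There is no depth.
- finish_job(): hands the job in; it is judged then, once.
The state is a dict: "time": time; "q": joint angles; "joint_vel": joint speeds; "joint_torque": joint torques, N m; "tool_pos": TCP position; "tcp_rot": TCP orientation; "wrist_force": force on the tool from outside, world axes, zero at the start; "torque": the same for the moment, N m; "width": opening from 0.0 (shut) to 1.0 (fully open); "grip_force": force on a finger pad.
Only numpy, scipy, OpenCV 4.12 (cv2) and the standard library are available. Lean on these libraries where they do the work, as an engineer would, in place of code of your own. Each camera call takes 0.05 s, during which the arm holds its last target. There are 200 camera calls.

## Working session

There is one attempt and no reset: what is moved stays moved. The work goes in short steps, Python scripts to look and compute and a tool call to move; the robot and the scene stay as the last step left them, time stands still between calls to the robot, and variables do not carry over. Pictures are saved under pics/ and viewed, at most 10 in all, crops included, and the job is handed in when it is done.

Besides the shell and the picture viewer there is one more tool, called after ">>>" in YAML: its name, and indented under it one key for each argument. jog_arm: Moves the arm, as the interface text tells. Its arguments: {"type":"object","properties":{"deltas":{"type":"array"},"squeeze":{"type":"number"}},"required":["deltas"]}

```bash
mkdir -p pics; ls; cat > h.py <<'E'
import numpy as np, cv2
from scipy.spatial.transform import Rotation as R
from workcell import readout, read_camera, finish_job, bot
def att(c):
    a=np.array(c["attitude"],float)
    return a if a.shape==(3,3) else R.from_rotvec(a).as_matrix() if a.size==3 else R.from_quat(a).as_matrix()
def K(c): return np.array([[c["fx"],0,c["cx"]],[0,c["fy"],c["cy"]],[0,0,1.]])
def cast(c,uv,z):
    p=cv2.undistortPoints(np.array(uv,float).reshape(-1,1,2),K(c),np.array(c["dist"],float)).reshape(-1,2)
    d=np.c_[p,np.ones(len(p))]@att(c).T; o=np.array(c["origin"],float)
    return o+d*((z-o[2])/d[:,2])[:,None]
def proj(c,P):
    A=att(c).T; t=-A@np.array(c["origin"],float)
    return cv2.projectPoints(np.array(P,float).reshape(-1,1,3),cv2.Rodrigues(A)[0],t,K(c),np.array(c["dist"],float))[0].reshape(-1,2)
E
python3 - <<'E'
from h import *
for n in ("top","side"):
    c=read_camera(n); cv2.imwrite(f"pics/{n}0.png",c["color"]); print(n,c["origin"],c["attitude"],c["fx"])
s=readout.read_state(); print(s["tool_pos"],s["tcp_rot"],s["wrist_force"],bot.tip_extent)
E
```

```text
pics
top [ 0.45913461 -0.03132201  1.10030635] [-2.16334027  2.20787904 -0.10160785] 403.8406144361076
side [ 0.28543564 -0.78241645  0.66428627] [-2.17832523  0.38984179 -0.18468394] 462.4589369626677
[0.21582074 0.63887868 0.24704296] [-0.50940703 -3.09962224  0.00327589] [0.45435095 0.76295013 0.42582521] 0.017
```

View pics/top0.png

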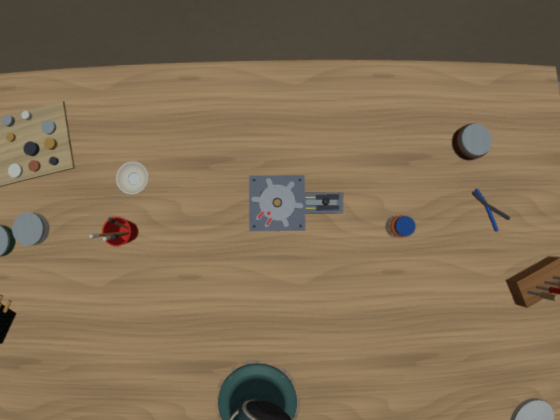

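View pics/side0.png

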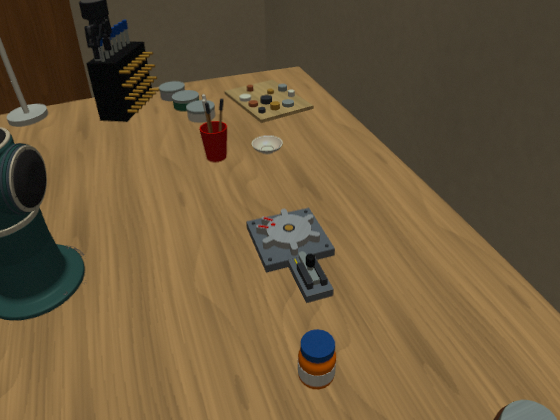

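The top view shows the fixture at about (277,203) with its arm pointing right towards (343,203), which is world -y. The red notch is at the lower left, about (263,216). The jar is at (402,226), and the cup and dish are well clear on the left. The side view agrees.

```bash
python3 - <<'E'
from h import *
c=read_camera("top"); im=c["color"]
hsv=cv2.cvtColor(im,cv2.COLOR_BGR2HSV)
roi=np.zeros(im.shape[:2],np.uint8); roi[165:245,235:355]=1
def pts(m): 
    ys,xs=np.nonzero(m&(roi>0)); return np.c_[xs,ys].astype(np.float32)
fg=~((hsv[...,0]<25)&(hsv[...,1]>70)&(hsv[...,2]>60))
fgm=(fg&(roi>0)).astype(np.uint8)
body=cv2.morphologyEx(fgm,cv2.MORPH_CLOSE,np.ones((9,9)))
base=cv2.morphologyEx(body,cv2.MORPH_OPEN,np.ones((35,35)))
r=cv2.minAreaRect(pts(base>0)); print("base",r); 
B=cast(c,cv2.boxPoints(r),0.02); print(B.round(4)); C=B.mean(0)
x=pts(body>0); arm=x[x[:,0]>315]; ra=cv2.minAreaRect(arm); print("arm",ra); A=cast(c,[ra[0]],.02)[0]
yel=pts((hsv[...,0]>20)&(hsv[...,0]<38)&(hsv[...,1]>90)&(hsv[...,2]>120)&fg); print("yel",len(yel))
red=pts(((hsv[...,0]<8)|(hsv[...,0]>172))&(hsv[...,1]>120)&(hsv[...,2]>90)); N=cast(c,[red.mean(0)],.038)[0]
print("C",C,"arm",A,"armdir",np.degrees(np.arctan2(*(A-C)[1::-1])),"N",N,len(red),"notch dir",np.degrees(np.arctan2(*(N-C)[1::-1])),np.linalg.norm((N-C)[:2]))
cr=cv2.resize(im[160:250,235:355],None,fx=6,fy=6,interpolation=cv2.INTER_CUBIC); cv2.imwrite("pics/crop1.png",cr)
s=readout.read_state(); print(R.from_rotvec(s["tcp_rot"]).as_matrix().round(3))
E
```

```text
base ((277.0, 202.49998474121094), (55.99999237060547, 54.99999237060547), 0.0)
[[ 0.466   0.011   0.02  ]
 [ 0.614   0.0085  0.02  ]
 [ 0.6111 -0.1427  0.02  ]
 [ 0.4629 -0.1386  0.02  ]]
arm ((329.5, 202.0), (20.0, 27.0), 90.0)
yel 18
C [ 0.5384957  -0.06544097  0.02      ] arm [ 0.53660248 -0.20688002  0.02      ] armdir -90.76688233842457 N [ 0.50043275 -0.03198044  0.038     ] 34 notch dir 138.6818245722384 0.05067933850714121
[[-0.947  0.32  -0.001]
 [ 0.32   0.947 -0.002]
 [ 0.    -0.002 -1.   ]]
```

View pics/crop1.png

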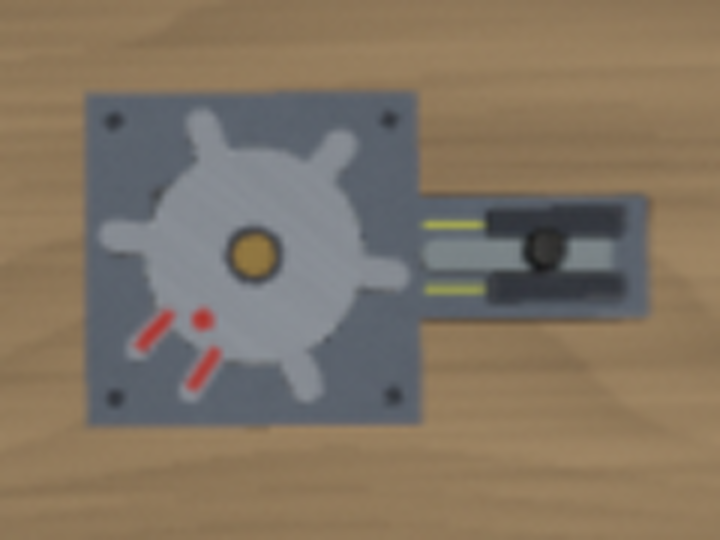

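The fixture is aligned with the world axes, centred near (0.538,-0.065). The notch points to about 143° in world, so it needs about +127° (counter-clockwise). I'm moving above it with the fingers shut.

>>> jog_arm:
  deltas: [-0.266,-0.281,-0.015,0,0,38,-1,-0.266,-0.281,-0.015,0,0,38,-1,-0.266,-0.281,-0.015,0,0,38,-1,-0.266,-0.281,-0.015,0,0,38,-1,-0.266,-0.281,-0.015,0,0,38,-1,-0.266,-0.281,-0.015,0,0,38,-1,-0.266,-0.281,-0.015,0,0,38,-1,-0.266,-0.281,-0.015,0,0,38,-1]

```text
time: 0.95
tool_pos: [0.3786, 0.2855, 0.2633]
tcp_rot: [1.492, 2.764, -0.001]
wrist_force: [-0.1, 0.4, 0.5]
width: 0.0
grip_force: 0.0
```

>>> jog_arm:
  deltas: [-0.381,-0.057,-0.017,0,0,38,-1,-0.381,-0.057,-0.017,0,0,38,-1,-0.381,-0.057,-0.017,0,0,38,-1,-0.381,-0.057,-0.017,0,0,38,-1,-0.381,-0.057,-0.017,0,0,38,-1,-0.381,-0.057,-0.017,0,0,38,-1,-0.381,-0.057,-0.017,0,0,38,-1,-0.381,-0.057,-0.017,0,0,38,-1]

```text
time: 1.75
tool_pos: [0.5405, -0.0645, 0.2802]
tcp_rot: [2.312, 2.127, -0.0]
wrist_force: [0.3, 0.3, -0.2]
width: -0.001
grip_force: 0.0
```

```bash
python3 - <<'E'
from h import *
c=read_camera("wrist"); cv2.imwrite("pics/w1.png",c["color"]); print(c["origin"],att(c).round(3),c["fx"])
s=readout.read_state(); print(s["q"],s["tool_pos"],s["tcp_rot"],s["wrist_force"])
np.save("w1.npy",c,allow_pickle=True)
E
```

```text
[ 5.46280878e-01 -1.13276422e-04  4.06212712e-01] [[ 0.997 -0.08  -0.021]
 [-0.083 -0.963 -0.257]
 [ 0.001  0.258 -0.966]] 344.6082022680076
[-1.68490081e-01  1.15897439e-04  1.84134047e+00 -4.21823109e-03
  1.29725426e+00 -8.24516758e-02] [ 0.54244145 -0.06837554  0.28037159] [ 2.31020516e+00  2.12193713e+00 -2.26336908e-03] [ 2.73161619 -2.72682429  1.40362469]
```

View pics/w1.png

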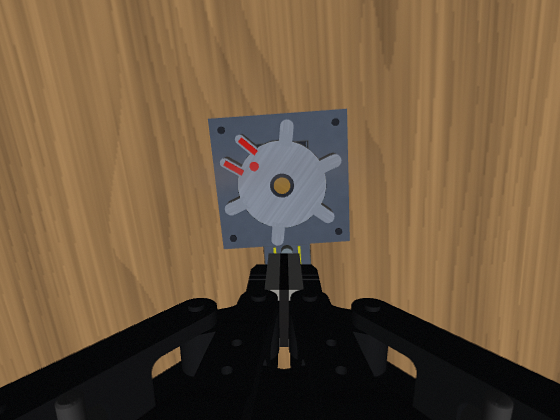

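The wrist view shows the whole plate. The hub is at (282,186), the red jaws at (247,146) and (233,168), and the base corners at (209,118), (347,109), (350,240) and (222,249). I'll cast these to world points.

```bash
python3 - <<'E'
from h import *
c=np.load("w1.npy",allow_pickle=True).item(); im=c["color"]; hsv=cv2.cvtColor(im,cv2.COLOR_BGR2HSV)
B=cast(c,[(209,118),(347,109),(350,240),(222,249)],.02)[:,:2]; C=B.mean(0)
e=(B[1]-B[0]+B[2]-B[3]); print("C",C,"edge deg",np.degrees(np.arctan2(e[1],e[0])), np.linalg.norm(e)/2)
def cen(m,x0,x1,y0,y1):
    k=np.zeros(m.shape,np.uint8); k[y0:y1,x0:x1]=m[y0:y1,x0:x1]; M=cv2.moments(k,True); return (M["m10"]/M["m00"],M["m01"]/M["m00"])
gold=(hsv[...,0]>10)&(hsv[...,0]<30)&(hsv[...,1]>90)
h=cen(gold.astype(np.uint8),268,297,172,200)
red=(((hsv[...,0]<8)|(hsv[...,0]>172))&(hsv[...,1]>130)&(hsv[...,2]>100)).astype(np.uint8)
n,l,st,ce=cv2.connectedComponentsWithStats(red); ids=[i for i in range(1,n) if st[i,4]>15]; print(ce[ids],st[ids,4])
H=cast(c,[h],.038)[0,:2]; print("hub",h,H)
for p in cast(c,ce[ids],.038)[:,:2]: d=p-H; print(np.degrees(np.arctan2(d[1],d[0])),np.linalg.norm(d))
for p in cast(c,[(287,123),(339,158),(331,218),(278,242),(228,212)],.038)[:,:2]: d=p-H; print("lug",np.degrees(np.arctan2(d[1],d[0])),np.linalg.norm(d))
yel=(hsv[...,0]>22)&(hsv[...,0]<38)&(hsv[...,1]>120)
y=np.argwhere(yel[240:275,260:310]); print(len(y))
E
```

```text
C [ 0.53922448 -0.06512967] edge deg -0.8474302363818023 0.15052256151095963
[[247.3495935  145.85365854]
 [233.19090909 167.48181818]
 [253.75       166.015625  ]] [123 110  64]
hub (281.5525114155251, 185.3013698630137) [ 0.53881392 -0.06535045]
125.76887895549761 0.055143685297986786
154.77039658098616 0.0550317705620571
140.13167128549168 0.03617586768508789
lug 80.20599404042987 0.06533781674907521
lug 20.89239317735226 0.06756508598000868
lug -38.59614993269376 0.06593730133721053
lug -98.39744681924428 0.06497356777509719
lug -158.0101307446388 0.06623251610840336
54
```

>>> jog_arm:
  deltas: [-0.007,0.064,0.05,0,0,5,-1,-0.007,0.064,0.1,0,0,5,-1,-0.007,0.064,0.12,0,0,5,-1,-0.007,0.064,0.16,0,0,5,-1,-0.007,0.064,0.2,0,0,5,-1,-0.007,0.064,0.21,0,0,5,-1,-0.007,0.064,0.21,0,0,5,-1,-0.007,0.064,0.21,0,0,5,-1]

```text
time: 2.6
tool_pos: [0.6044, -0.0738, 0.0721]
tcp_rot: [2.399, 2.025, 0.003]
wrist_force: [-0.6, -0.0, 0.4]
width: -0.006
grip_force: 0.0
```

>>> jog_arm:
  deltas: [0,0,0.01,0,0,0,-1,0,0,0.02,0,0,0,-1,0,0,0.028,0,0,0,-1,0,0,0.028,0,0,0,-1,0,0,0.028,0,0,0,-1]

```text
time: 3.1
tool_pos: [0.6027, -0.0736, 0.0419]
tcp_rot: [-2.4, -2.026, 0.001]
wrist_force: [0.3, 0.1, -0.2]
width: 0.005
grip_force: 0.0
```

```bash
cat >> h.py <<'E'
def arc(phis,lags,H=(0.539,-0.065),r=0.066,ref=None):
    "tool-frame rows for finger angle phi, tool x on tangent"
    s=readout.read_state(); p0,rv=ref if ref else (s["tool_pos"],s["tcp_rot"])
    M=R.from_rotvec(rv).as_matrix(); yaw=np.degrees(np.arctan2(M[1,0],M[0,0]))
    for f,l in zip(phis,lags):
        a=np.radians(f); t=np.array([H[0]+r*np.cos(a),H[1]+r*np.sin(a),p0[2]])
        d=M.T@(t-p0); dy=-(f+90-yaw+180)%360; dy=dy-180
        print(f,d.round(4)[:2],round(-((f+90-yaw+180)%360-180),1))
    print(p0,yaw)
E
python3 - <<'E'
from h import *
s=readout.read_state(); print(s["wrist_force"],s["q"][5])
arc(range(-5,75,5),[0]*16)
E
```

```text
[ 0.34815848  0.07485813 -0.22170875] 0.006145187317000819
-5 [0.0032 0.0015] -4.7
0 [0.0089 0.0008] -9.7
5 [ 0.0145 -0.0004] -14.7
10 [ 0.02   -0.0021] -19.7
15 [ 0.0254 -0.0043] -24.7
20 [ 0.0305 -0.0069] -29.7
25 [ 0.0354 -0.01  ] -34.7
30 [ 0.04   -0.0135] -39.7
35 [ 0.0442 -0.0173] -44.7
40 [ 0.0481 -0.0215] -49.7
45 [ 0.0517 -0.0261] -54.7
50 [ 0.0548 -0.0309] -59.7
55 [ 0.0575 -0.036 ] -64.7
60 [ 0.0597 -0.0413] -69.7
65 [ 0.0615 -0.0468] -74.7
70 [ 0.0628 -0.0524] -79.7
[ 0.60271436 -0.07364672  0.04189508] 80.33289361776713
```

>>> jog_arm:
  deltas: [0.003,0.0015,0,0,0,-5,-1,0.006,0.001,0,0,0,-7.5,-1,0.009,0.001,0,0,0,-10,-1,0.011,0.0003,0,0,0,-12,-1,0.013,0,0,0,0,-13.5,-1,0.0155,-0.0007,0,0,0,-15.7,-1,0.018,-0.0014,0,0,0,-17.7,-1,0.02,-0.002,0,0,0,-19.7,-1]

```text
time: 3.9
tool_pos: [0.6051, -0.054, 0.0427]
tcp_rot: [2.015, 2.408, 0.0]
wrist_force: [1.1, -2.0, -0.6]
width: -0.002
grip_force: 0.8
```

```bash
python3 - <<'E'
from h import *
s=readout.read_state(); print(s["wrist_force"])
arc(range(10,40,3),[0]*16)
E
```

```text
[ 1.07253311 -1.99785324 -0.57916282]
10 [ 0.0006 -0.001 ] 0.1
13 [ 0.0041 -0.0011] -2.9
16 [ 0.0075 -0.0014] -5.9
19 [ 0.0109 -0.0018] -8.9
22 [ 0.0143 -0.0024] -11.9
25 [ 0.0177 -0.0032] -14.9
28 [ 0.021  -0.0042] -17.9
31 [ 0.0243 -0.0053] -20.9
34 [ 0.0275 -0.0067] -23.9
37 [ 0.0306 -0.0081] -26.9
[ 0.60510934 -0.05395905  0.0427256 ] 100.13960652272057
```

>>> jog_arm:
  deltas: [0.0035,-0.0005,0,0,0,-3,-1,0.007,-0.0008,0,0,0,-6,-1,0.0105,-0.0012,0,0,0,-9,-1,0.0138,-0.0018,0,0,0,-12,-1,0.0172,-0.0026,0,0,0,-15,-1,0.0206,-0.0036,0,0,0,-18,-1,0.024,-0.0048,0,0,0,-21,-1,0.027,-0.006,0,0,0,-24,-1]

```text
time: 4.7
tool_pos: [0.5953, -0.0284, 0.043]
tcp_rot: [1.469, 2.773, 0.001]
wrist_force: [3.0, -1.5, -1.9]
width: 0.001
grip_force: 1.3
```

```bash
python3 - <<'E'
from h import *
s=readout.read_state(); print(s["wrist_force"])
arc((34,46,58),[0]*3)
E
```

```text
[ 3.0301951  -1.45194426 -1.94440857]
34 [ 0.0011 -0.0012] 0.2
46 [ 0.0149 -0.0026] -11.8
58 [ 0.028  -0.0068] -23.8
[ 0.59531629 -0.02838328  0.04295794] 124.16779691140103
```

>>> jog_arm:
  deltas: [0.0035,-0.0005,0,0,0,-3,-1,0.007,-0.0008,0,0,0,-6,-1,0.0105,-0.0012,0,0,0,-9,-1,0.0138,-0.0018,0,0,0,-12,-1,0.0172,-0.0026,0,0,0,-15,-1,0.0206,-0.0036,0,0,0,-18,-1,0.024,-0.0048,0,0,0,-21,-1,0.027,-0.006,0,0,0,-24,-1]

```text
time: 5.5
tool_pos: [0.5766, -0.0088, 0.0437]
tcp_rot: [0.86, 3.015, 0.003]
wrist_force: [4.8, 1.3, -1.7]
width: -0.002
grip_force: 1.8
```

>>> jog_arm:
  deltas: [0.0035,-0.0003,0,0,0,-3,-1,0.007,-0.0006,0,0,0,-6,-1,0.0105,-0.001,0,0,0,-9,-1,0.0138,-0.0016,0,0,0,-12,-1,0.0172,-0.0024,0,0,0,-15,-1,0.0206,-0.0034,0,0,0,-18,-1,0.024,-0.0046,0,0,0,-21,-1,0.027,-0.0058,0,0,0,-24,-1]

```text
time: 6.3
tool_pos: [0.5497, 0.001, 0.0433]
tcp_rot: [0.215, 3.13, 0.002]
wrist_force: [3.1, 3.0, -0.9]
width: -0.001
grip_force: 1.6
```

```bash
cat >> h.py <<'E'
def notch(name="top",H=None,roi=(235,355,160,250),z=.038,a0=9):
    c=read_camera(name); hsv=cv2.cvtColor(c["color"],cv2.COLOR_BGR2HSV)
    red=(((hsv[...,0]<8)|(hsv[...,0]>172))&(hsv[...,1]>110)&(hsv[...,2]>80)).astype(np.uint8)
    k=np.zeros_like(red); x0,x1,y0,y1=roi; k[y0:y1,x0:x1]=red[y0:y1,x0:x1]
    n,l,st,ce=cv2.connectedComponentsWithStats(k); ids=[i for i in range(1,n) if st[i,4]>=a0//3]
    P=cast(c,ce[ids],z)[:,:2]; H=np.array(H if H else (0.539,-0.065))
    for p,i in zip(P,ids): d=p-H; print(name,ce[i].round(1),st[i,4],p.round(4),np.degrees(np.arctan2(d[1],d[0])).round(1),np.linalg.norm(d).round(4))
    return c
E
python3 - <<'E'
from h import *
s=readout.read_state(); print(s["wrist_force"],s["q"][5])
arc((82,94,106),[0]*3)
c=notch(); cv2.imwrite("pics/crop2.png",cv2.resize(c["color"][160:250,235:355],None,fx=6,fy=6,interpolation=cv2.INTER_CUBIC))
E
```

```text
[ 3.09080252  3.04348321 -0.8859177 ] -1.4788255881883279
82 [ 0.0014 -0.0008] 0.1
94 [ 0.0151 -0.0022] -11.9
106 [ 0.0282 -0.0064] -23.9
[0.54965907 0.0009641  0.04327762] 172.13336477953868
top [284.9 213.1] 8 [ 0.5083 -0.0849] -147.1 0.0366
top [292.8 215.5] 12 [ 0.5016 -0.1057] -132.6 0.0553
top [284.5 221.8] 13 [ 0.4856 -0.0833] -161.1 0.0564
```

View pics/crop2.png

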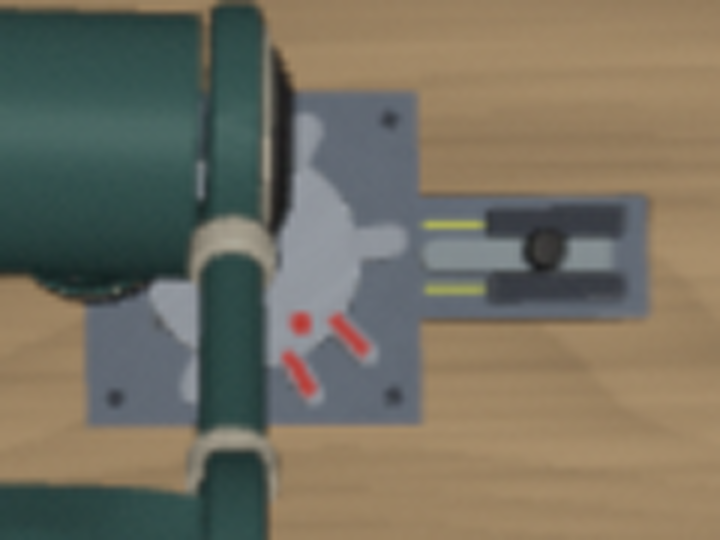

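The crop shows the red jaws at the lower middle, around (325,365), with the notch at about -147°. Another 56° is needed, so I'll push on by 48° and measure again.

>>> jog_arm:
  deltas: [0.0035,-0.0003,0,0,0,-3,-1,0.007,-0.0006,0,0,0,-6,-1,0.0105,-0.001,0,0,0,-9,-1,0.0138,-0.0016,0,0,0,-12,-1,0.0172,-0.0024,0,0,0,-15,-1,0.0206,-0.0034,0,0,0,-18,-1,0.024,-0.0046,0,0,0,-21,-1,0.027,-0.0058,0,0,0,-24,-1]

```text
time: 7.15
tool_pos: [0.5215, -0.0015, 0.0431]
tcp_rot: [-0.439, 3.108, -0.0]
wrist_force: [2.4, 2.2, -0.6]
width: -0.003
grip_force: 1.3
```

>>> jog_arm:
  deltas: [0.0035,-0.0003,0,0,0,-3,-1,0.007,-0.0006,0,0,0,-6,-1,0.0105,-0.001,0,0,0,-9,-1,0.0138,-0.0016,0,0,0,-12,-1,0.0172,-0.0024,0,0,0,-15,-1,0.0206,-0.0034,0,0,0,-18,-1,0.024,-0.0046,0,0,0,-21,-1,0.027,-0.0058,0,0,0,-24,-1]

```text
time: 7.95
tool_pos: [0.4971, -0.0147, 0.0431]
tcp_rot: [-1.076, 2.949, -0.001]
wrist_force: [1.8, 1.6, 0.9]
width: -0.005
grip_force: 1.2
```

```bash
python3 - <<'E'
from h import *
s=readout.read_state(); print(s["wrist_force"],s["q"][5])
arc((130,135,140),[0]*3)
notch()
E
```

```text
[1.80917019 1.62586163 0.88714804] -2.350878032945018
130 [0.0002 0.0005] 0.1
135 [0.006  0.0002] -4.9
140 [ 0.0117 -0.0005] -9.9
[ 0.49705735 -0.01467022  0.04305382] -139.90468120789592
top [297.5 198.5] 16 [ 0.5463 -0.1192] -82.3 0.0547
top [296.6 208.9] 18 [ 0.5189 -0.1161] -111.5 0.055
```

>>> jog_arm:
  deltas: [0.002,0,0,0,0,0,-1,0.004,0,0,0,0,0,-1,0.006,0,0,0,0,0,-1,0.007,0,0,0,0,0,-1,0.007,0,0,0,0,0,-1]

```text
time: 8.5
tool_pos: [0.4905, -0.0193, 0.0424]
tcp_rot: [-1.075, 2.952, 0.0]
wrist_force: [2.9, 1.1, 0.6]
width: -0.001
grip_force: 1.1
```

```bash
python3 - <<'E'
from h import *
notch()
E
```

```text
top [296.2 195.5] 13 [ 0.5542 -0.116 ] -73.4 0.0533
top [297.7 205.5] 11 [ 0.5276 -0.1193] -101.8 0.0555
```

>>> jog_arm:
  deltas: [-0.008,0.002,0,0,0,0,-1,-0.012,0.004,0,0,0,0,-1,-0.012,0.004,-0.05,0,0,0,-1,-0.012,0.004,-0.1,0,0,0,-1,-0.012,0.004,-0.13,0,0,8,-1,-0.012,0.004,-0.13,0,0,16,-1,-0.012,0.004,-0.13,0,0,24,-1,-0.012,0.004,-0.13,0,0,32,-1]

```text
time: 9.35
tool_pos: [0.4967, -0.0082, 0.1722]
tcp_rot: [0.212, -3.133, 0.0]
wrist_force: [-0.4, -0.2, -0.0]
width: 0.002
grip_force: 0.0
```

```bash
cat >> h.py <<'E'
def to(*T):
    s=readout.read_state(); p0=np.array(s["tool_pos"]); M=R.from_rotvec(s["tcp_rot"]).as_matrix(); print("yaw",np.degrees(np.arctan2(M[1,0],M[0,0])),"F",s["wrist_force"],"p",p0,"q6",s["q"][5])
    for t in T: print(t,(M.T@(np.array(t)-p0)).round(4))
E
python3 - <<'E'
from h import *
to((0.536,-0.24,0.17),(0.54,-0.16,0.2))
E
```

```text
yaw -172.27647059785275 F [-0.41318102 -0.23487189 -0.04454845] p [ 0.49668231 -0.00815578  0.17222019] q6 -1.771822783109181
(0.536, -0.24, 0.17) [-0.0078 -0.235   0.0022]
(0.54, -0.16, 0.2) [-0.0225 -0.1563 -0.0278]
```

>>> jog_arm:
  deltas: [-0.008,-0.235,0,0,0,64,-1,-0.008,-0.235,0,0,0,64,-1,-0.008,-0.235,0,0,0,64,-1,-0.008,-0.235,0,0,0,64,-1,-0.008,-0.235,0,0,0,64,-1,-0.008,-0.235,0,0,0,64,-1,-0.008,-0.235,0,0,0,64,-1,-0.008,-0.235,0,0,0,64,-1]

```text
time: 10.15
tool_pos: [0.5372, -0.24, 0.1712]
tcp_rot: [-1.48, -2.768, 0.0]
wrist_force: [-0.1, -0.4, 0.4]
width: -0.001
grip_force: 0.0
```

>>> jog_arm:
  deltas: [0,0,0,0,0,35,-1,0,0,0,0,0,35,-1,0,0,0,0,0,35,-1,0,0,0,0,0,35,-1,0,0,0,0,0,35,-1,0,0,0,0,0,35,-1]

```text
time: 10.75
tool_pos: [0.5376, -0.2396, 0.1717]
tcp_rot: [-2.235, -2.206, 0.001]
wrist_force: [1.1, 0.7, -0.2]
width: 0.001
grip_force: 0.0
```

```bash
python3 - <<'E'
from h import *
to((0.536,-0.235,0.066))
c=notch("wrist",roi=(0,560,0,420),a0=60); cv2.imwrite("pics/w2.png",c["color"]); np.save("w2.npy",c,allow_pickle=True)
notch()
E
```

```text
yaw 89.2315344707672 F [ 1.09896083  0.72244396 -0.2301097 ] p [ 0.53757129 -0.23960857  0.17166745] q6 -0.44803231240092467
(0.536, -0.235, 0.066) [ 0.0045 -0.0015  0.1057]
wrist [284.1   7. ] 193 [ 0.5401 -0.1001] -88.2 0.0351
wrist [306.4  32.5] 321 [ 0.5551 -0.1158] -72.4 0.0533
wrist [266.   36.1] 316 [ 0.5275 -0.1176] -102.4 0.0539
top [296.2 195.5] 13 [ 0.5542 -0.116 ] -73.4 0.0533
top [290.  201.3] 7 [ 0.5393 -0.0992] -89.5 0.0342
top [297.  205.5] 14 [ 0.5278 -0.1174] -102.1 0.0536
```

View pics/w2.png

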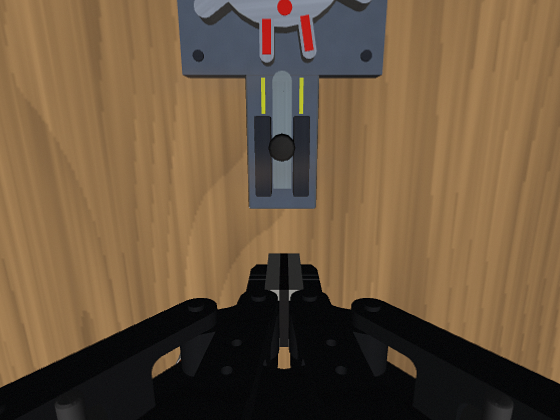

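The wrist view shows the notch jaws at (266,36) and (306,33), the bolt nose at (282,72), the yellow lines at u=263 and 301, and the handle cap at (282,147). The notch sits slightly right of the bolt line, so I'll quantify it.

```bash
python3 - <<'E'
from h import *
c=np.load("w2.npy",allow_pickle=True).item()
Y=cast(c,[(263,80),(301,80),(263.5,112),(301.5,112)],.02)[:,:2]; print("line",(Y[0]+Y[1])/2,(Y[2]+Y[3])/2)
print("nose tip",cast(c,[(282,72)],.034)," handle",cast(c,[(282,147)],.066))
J=cast(c,[(306.4,32.5),(266,36.1)],.038)[:,:2]; print("jaws mid",J.mean(0))
print("arm corners",cast(c,[(249,209),(316,208),(247,75),(319,75)],.02)[:,:2].round(4))
E
```

```text
line [ 0.53792536 -0.14386545] [ 0.53797434 -0.16700517]
nose tip [[ 0.53805933 -0.14010308  0.034     ]]  handle [[ 0.53750384 -0.19051481  0.066     ]]
jaws mid [ 0.54127674 -0.11670608]
arm corners [[ 0.5091 -0.2438]
 [ 0.5647 -0.2437]
 [ 0.5116 -0.14  ]
 [ 0.5658 -0.1407]]
```

The offset is about 3 mm, which the nose will take up. I'm descending behind the handle.

>>> jog_arm:
  deltas: [0,0,0.04,0,0,0,-1,0,0,0.08,0,0,0,-1,0,0,0.106,0,0,0,-1,0,0,0.106,0,0,0,-1,0.01,0,0.106,0,0,0,-1,0.016,0,0.106,0,0,0,-1,0.02,0,0.106,0,0,0,-1,0.023,0,0.106,0,0,0,-1]

```text
time: 11.65
tool_pos: [0.5395, -0.2169, 0.0681]
tcp_rot: [2.237, 2.202, 0.002]
wrist_force: [-0.1, -0.2, -0.5]
width: -0.004
grip_force: 0.0
```

>>> jog_arm:
  deltas: [0.002,0,0,0,0,0,-1,0.004,0,0,0,0,0,-1,0.006,0,0,0,0,0,-1,0.008,0,0,0,0,0,-1,0.01,0,0,0,0,0,-1,0.012,0,0,0,0,0,-1]

```text
time: 12.25
tool_pos: [0.5386, -0.2054, 0.0665]
tcp_rot: [2.24, 2.202, -0.0]
wrist_force: [-0.5, -1.9, 0.9]
width: -0.002
grip_force: 1.0
```

>>> jog_arm:
  deltas: [0.001,0,0,0,0,0,-1,0.002,0,0,0,0,0,-1,0.003,0,0,0,0,0,-1,0.004,0,0,0,0,0,-1,0.005,0,0,0,0,0,-1,0.006,0,0,0,0,0,-1,0.007,0,0,0,0,0,-1,0.008,0,0,0,0,0,-1]

```text
time: 13.05
tool_pos: [0.5387, -0.1974, 0.0664]
tcp_rot: [2.24, 2.202, -0.001]
wrist_force: [-0.6, -3.7, 1.6]
width: 0.002
grip_force: 2.1
```

>>> jog_arm:
  deltas: [0.001,0,0,0,0,0,-1,0.002,0,0,0,0,0,-1,0.003,0,0,0,0,0,-1,0.004,0,0,0,0,0,-1,0.005,0,0,0,0,0,-1,0.006,0,0,0,0,0,-1]

```text
time: 13.65
tool_pos: [0.5388, -0.1909, 0.0663]
tcp_rot: [2.24, 2.203, 0.0]
wrist_force: [-1.2, -4.2, 1.8]
width: 0.001
grip_force: 1.8
```

>>> jog_arm:
  deltas: [0.001,0,0,0,0,0,-1,0.002,0,0,0,0,0,-1,0.003,0,0,0,0,0,-1,0.004,0,0,0,0,0,-1]

```text
time: 14.05
tool_pos: [0.5388, -0.187, 0.0663]
tcp_rot: [2.24, 2.203, -0.0]
wrist_force: [-0.7, -4.3, 2.2]
width: 0.0
grip_force: 1.8
```

>>> jog_arm:
  deltas: [0.0005,0,0,0,0,0,-1,0.001,0,0,0,0,0,-1,0.0015,0,0,0,0,0,-1]

```text
time: 14.35
tool_pos: [0.5389, -0.1855, 0.0663]
tcp_rot: [2.24, 2.203, 0.0]
wrist_force: [-0.4, -3.1, 2.4]
width: 0.003
grip_force: 1.9
```

>>> jog_arm:
  deltas: [0.0005,0,0,0,0,0,-1,0.001,0,0,0,0,0,-1,0.001,0,0,0,0,0,-1]

```text
time: 14.65
tool_pos: [0.5389, -0.1845, 0.0663]
tcp_rot: [-2.24, -2.203, -0.0]
wrist_force: [-0.4, -3.7, 1.9]
width: 0.002
grip_force: 1.7
```

>>> jog_arm:
  deltas: [0.0005,0,0,0,0,0,-1,0.001,0,0,0,0,0,-1,0.001,0,0,0,0,0,-1]

```text
time: 14.95
tool_pos: [0.5389, -0.1835, 0.0663]
tcp_rot: [2.24, 2.203, 0.0]
wrist_force: [-0.2, -3.9, 2.9]
width: -0.001
grip_force: 1.8
```

>>> jog_arm:
  deltas: [0.0005,0,0,0,0,0,-1,0.001,0,0,0,0,0,-1,0.001,0,0,0,0,0,-1]

```text
time: 15.25
tool_pos: [0.5389, -0.1831, 0.0664]
tcp_rot: [2.239, 2.202, -0.001]
wrist_force: [-0.3, -5.7, 2.6]
width: 0.002
grip_force: 3.0
```

>>> jog_arm:
  deltas: [0.0005,0,0,0,0,0,-1,0.001,0,0,0,0,0,-1,0.001,0,0,0,0,0,-1]

```text
time: 15.55
tool_pos: [0.5389, -0.1829, 0.0664]
tcp_rot: [2.238, 2.202, -0.002]
wrist_force: [-0.8, -7.5, 2.5]
width: 0.005
grip_force: 4.3
```

>>> jog_arm:
  deltas: [0.0005,0,0,0,0,0,-1,0.001,0,0,0,0,0,-1,0.001,0,0,0,0,0,-1]

```text
time: 15.85
tool_pos: [0.5389, -0.1821, 0.0664]
tcp_rot: [2.238, 2.202, -0.003]
wrist_force: [-1.5, -8.7, 1.2]
width: -0.002
grip_force: 4.6
```

>>> jog_arm:
  deltas: [0.0005,0,0,0,0,0,-1,0.001,0,0,0,0,0,-1,0.001,0,0,0,0,0,-1]

```text
time: 16.15
tool_pos: [0.5389, -0.1811, 0.0664]
tcp_rot: [2.238, 2.202, -0.003]
wrist_force: [-0.5, -8.8, 1.8]
width: 0.001
grip_force: 4.6
```

>>> jog_arm:
  deltas: [0.0005,0,0,0,0,0,-1,0.001,0,0,0,0,0,-1,0.001,0,0,0,0,0,-1]

```text
time: 16.45
tool_pos: [0.539, -0.1805, 0.0665]
tcp_rot: [2.237, 2.202, -0.003]
wrist_force: [-1.8, -9.8, 1.8]
width: -0.0
grip_force: 5.2
```

>>> jog_arm:
  deltas: [0.0005,0,0,0,0,0,-1,0.001,0,0,0,0,0,-1,0.001,0,0,0,0,0,-1]

```text
time: 16.75
tool_pos: [0.539, -0.1803, 0.0665]
tcp_rot: [2.236, 2.201, -0.005]
wrist_force: [-1.9, -12.8, 0.8]
width: 0.0
grip_force: 6.7
```

>>> jog_arm:
  deltas: [0.0005,0,0,0,0,0,-1,0.001,0,0,0,0,0,-1,0.001,0,0,0,0,0,-1]

```text
time: 17.05
tool_pos: [0.539, -0.1801, 0.0665]
tcp_rot: [2.235, 2.201, -0.006]
wrist_force: [-1.7, -16.2, 0.9]
width: -0.005
grip_force: 8.1
```

>>> jog_arm:
  deltas: [0.0005,0,0,0,0,0,-1,0.001,0,0,0,0,0,-1,0.001,0,0,0,0,0,-1]

```text
time: 17.35
tool_pos: [0.5391, -0.18, 0.0666]
tcp_rot: [2.234, 2.201, -0.007]
wrist_force: [-3.1, -19.6, -0.1]
width: 0.0
grip_force: 9.6
```

It's at the back stop with about 19 N. I'll hold briefly, then ease off.

>>> jog_arm:
  deltas: [-0.0003,0,0,0,0,0,-1,-0.0003,0,0,0,0,0,-1,-0.0003,0,0,0,0,0,-1,-0.0003,0,0,0,0,0,-1,-0.0003,0,0,0,0,0,-1]

```text
time: 17.85
tool_pos: [0.539, -0.18, 0.0666]
tcp_rot: [2.234, 2.201, -0.007]
wrist_force: [-2.0, -18.0, -1.2]
width: 0.0
grip_force: 9.0
```

>>> jog_arm:
  deltas: [-0.003,0,0,0,0,0,-1,-0.006,0,0,0,0,0,-1,-0.01,0,0,0,0,0,-1,-0.016,0,0,0,0,0,-1,-0.025,0,0,0,0,0,-1,-0.03,0,-0.03,0,0,0,-1,-0.03,0,-0.08,0,0,0,-1,-0.03,0,-0.1,0,0,0,-1]

```text
time: 18.65
tool_pos: [0.5407, -0.2072, 0.1707]
tcp_rot: [2.237, 2.198, 0.004]
wrist_force: [1.3, 0.2, -0.3]
width: 0.0
grip_force: 0.0
```

```bash
python3 - <<'E'
from h import *
c=read_camera("wrist"); cv2.imwrite("pics/w3.png",c["color"]); print(readout.read_state()["wrist_force"])
E
```

```text
[1.26410441 0.08038032 1.37138832]
```

View pics/w3.png

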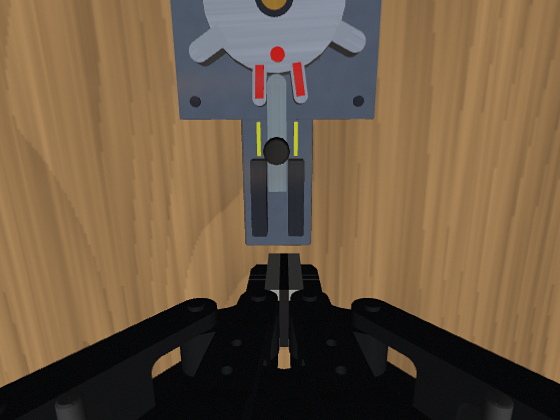

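The picture shows the bolt nose, tip at about (277,73), seated between the red jaws against the disc rim, with the plate flat and the fingers clear.

```bash
python3 -c "
from h import *
print(finish_job())"
```

```text
the job is handed in; nothing more can be done
None
```

The job is handed in at about 19 s: I turned the plate about 130° to face the bolt, slid the bolt home, pressed it against the back stop with 18–20 N, and let go with the bolt seated and the fingers clear; no verdict was returned.

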